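Unhook the round stamp from its keyhole rack and set it on the ink pad

ROBOT

A 6-joint arm with a two-finger parallel gripper is mounted at the origin on a cart in front of the work surface, level with it; the furniture and walls round the work are solid. World frame = base frame: x ahead of the robot, y to its left, z up, the work surface at z = 0. Lengths are in m, angles in rad, forces in N, time in s.
With the tool pointing down it reaches from about 0.275 to 0.775 m from the base axis. Payload 14.6 kg.
Tool frame: the origin (TCP) lies midway between the tips of the shut fingers; the grasp point (between the pads) lies 19 mm behind it (grip_depth is the distance from the TCP to the grasp point, in m); z points along the fingers, y is the line along which they close (so a half turn about z gives the same grasp; the last joint's range is limited). The gripper opens to 85 mm and grips with 20 to 120 N. Pads are 22 mm wide; open, the fingers measure 114 mm over their backs; the gripper's body (76 mm by 85 mm) begins 54 mm behind the grasp point. The pads swing forward as they close: fully open they stand 13 mm farther back than shut.
Start: joints at [-1.343, 0.263, -0.048, 1.259, 0, 1.415], TCP at [0.196, -0.487, 0.231] pointing down, gripper open.
Joint ranges: [-2.65, 2.65], [-0.89, 1.7], [-1.18, 1.37], [-2.13, 2.11], [-1.35, 1.29], [-3.14, 3.14]. Speed limits (rad/s): [1.89, 1.89, 2.57, 2.79, 3.14, 3.14].

INTERFACE

Orientations are given as a 3x3 rotation matrix whose columns are the frame's x, y, z axes.
In Python, from rig import get_state, capture, job_done, grip_depth gives the robot as it stands.
- The arm moves only by the shell command python3 -m crank 'ROWS'. ROWS is JSON, a list of rows, each a list of 7 numbers: the opening, from 0 (shut) to 1 (fully open), then the shift along the tool's x, y, z scaled (see below), then the turn, a rotation vector about the tool's x, y, z scaled (see below). In form: [[grip, x, y, z, rx, ry, rz], ...]. A call has 1 to 20 rows; each row shifts and turns the commanded pose from where the row before left it, along the tool's axes as they then stand; what a row does not reach is not made up. The controller multiplies each number of a shift by 2 cm and each number of a turn by 0.1 rad. A row lasts 1/10 s, in which the tool goes at most 50 mm and 8.59 degrees, less where a joint would pass 70% of its speed; a pose out of reach is approached as far as the arm can. A call with a number of a shift or a turn outside -1 to 1 is refused whole. A call with a gripper value outside its range is refused whole. The fingers move at their own pace and stop on an object; the grip force is fixed at half the most. Time passes only in rows, so rows that do not move let the fingers close. It gives the time, the measured TCP pose, the force, the opening and the grip force at its end, in the units of the state.
- get_state(): the state, without advancing time (a new reading comes with each control period).
- capture(name): name is "scene" or "top"; returns a dict with "color" (384x512x3 uint8, red, green, blue), "camera_matrix" (3x3 intrinsics, pixels), "k1" (the pictures are not rectified: a ray, as slopes to the right and down, at radius r is drawn at 1 + k1 r^2 times it, then the intrinsics apply), "rvec" (rotation vector, rad) and "tvec" (3), from world to camera coordinates, as OpenCV has them. Camera axes: x right, y down, z forward; pixel columns grow to the right and rows downward; lengths in m; the calibration is good to about 2 mm. A picture is of the moment at which its call begins. There is no depth.
- job_done(): hands the job in; it is judged then, once.
The state is a dict: "t": time; "joint_pos": joint angles; "qvel": joint speeds; "tau": joint torques, N m; "eef_pos": TCP position; "tool_rot": TCP orientation; "ft_force": force on the tool from outside, world axes, zero at the start; "ft_torque": the same for the moment, N m; "opening": finger opening in m; "grip_force": force on a finger pad.
Only numpy, scipy, OpenCV 4.12 (cv2) and the standard library are available. Lean on these libraries where they do the work, as an engineer would, in place of code of your own. Each camera call takes 0.05 s, during which the arm holds its last target. There are 200 camera calls.

TASK

Two stamps hang by their necks in the keyhole slots of the small steel rack. Take the one with the round handle: slide it along its slot to the wide end, lift it straight up out of the rack, and set it down upright, face down, in the middle of the ink pad without dropping it, then let go. Leave the bar-handled stamp hanging where it is.

Things in the scene. Friction and masses are not known exactly. Their poses are not given: they have to be found in the camera images.
- stamp_rack: Fixed steel rack 132 x 210 mm (feet 258) on two side walls, top z = 70 mm, 5 mm thick. Origin on the counter under its middle. Two closed keyhole slots along its x, at y = +50 and -50 mm: wide end (8-sided, 52 mm across) centred at x = -30 mm, narrow slot 24 mm wide on to x = +38 mm. Stamps hang at x = 18 to 30 mm; slide along -x. Collars pass the wide end: a stamp let go there falls through.
- round_stamp: Stamp to take: loose, dark wood, 100 g, round about its z (up), in either slot. Origin: centre of the die's underside, hung 20 mm above the counter. Up its axis: foot 32 mm across to 20 mm, tapering to 30; neck 12 mm across to 50; collar 40 mm across, 50 to 56, resting on the rack's top; straight round handle 24 mm across, 56 to 86, to grip; rounded top at 92 mm.
- bar_stamp: The other stamp, same wood, left hanging in the other slot. Square 30 mm die, same neck and collar, flat bar handle 12 x 44 mm (long along its own y, roughly the rack's y), top at 90 mm. Origin: centre of the die's underside.
- ink_pad: Loose round ink pad in an open blue tin, 62 mm across, 13 mm high, to be taken as flat on top and 150 g. Origin at the centre of its underside on the counter.
Not all that is in view belongs to the job. Leave any brown or white look-alike of the ink_pad alone.

How it is judged:
By the outcome, as a careful person would: the job done as asked, in the order asked, and still so for the second after the job is handed in, with the robot touching nothing.
It also fails if it takes over 38 s, if anything falls off the work surface, if the arm or the gripper's body presses on something with over 40 N, if the wrist force passes 120 N, or if a joint passes its speed limit or range.

## Working session

There is one attempt and no reset: what is moved stays moved. The work goes in short steps, Python scripts to look and compute and a shell command to move; the robot and the scene stay as the last step left them, time stands still between calls to the robot, and variables do not carry over. Pictures are saved under pics/ and viewed, at most 10 in all, crops included, and the job is handed in when it is done.

```bash
mkdir -p pics; cat > h.py <<'E'
import numpy as np, cv2
from rig import get_state, capture
def snap(cam,name):
    c=capture(cam); np.savez(f'pics/{cam}_{name}.npz',**c)
    cv2.imwrite(f'pics/{cam}_{name}.png',c['color'][:,:,::-1]); return c
def load(f): return dict(np.load(f))
def D(c): 
    return np.array([float(c['k1']),0,0,0,0])
def p2w(c,uv,z):
    n=cv2.undistortPoints(np.array([[uv]],float),c['camera_matrix'],D(c))[0,0]
    R=cv2.Rodrigues(c['rvec'])[0]; d=R.T@np.r_[n,1]; o=-R.T@np.ravel(c['tvec'])
    return o+d*(z-o[2])/d[2]
def w2p(c,P):
    return cv2.projectPoints(np.array(P,float).reshape(-1,1,3),c['rvec'],c['tvec'],c['camera_matrix'],D(c))[0][:,0]
E
python3 - <<'E'
from h import *
a=snap('scene','0');b=snap('top','0')
for c in(a,b):
    R=cv2.Rodrigues(c['rvec'])[0];print((-R.T@np.ravel(c['tvec'])).round(3),c['k1'],c['camera_matrix'][0,0])
print(get_state())
E
```

```text
[0.038 0.477 0.595] -0.10701282881600964 347.03767473413143
[ 0.427 -0.018  0.975] -0.1083730496320347 436.3554074832904
{'t': 0.1, 'joint_pos': array([-1.34334733e+00,  2.63516416e-01, -4.88396811e-02,  1.25939520e+00,
        6.57155163e-06,  1.41551705e+00]), 'qvel': array([-4.98785967e-04, -5.48761328e-05,  2.31033456e-03,  5.66180711e-04,
       -8.88853353e-04,  1.31691848e-03]), 'tau': array([ 3.58410442e-03, -6.38575745e+01,  3.85064793e+01,  9.99653537e-03,
       -1.15874109e-04,  1.41348778e-05]), 'eef_pos': array([ 0.19601808, -0.48678999,  0.23086416]), 'tool_rot': array([[ 9.27649224e-01,  3.73452638e-01, -2.08937477e-04],
       [ 3.73452665e-01, -9.27648769e-01,  9.31859691e-04],
       [ 1.54184867e-04, -9.42467177e-04, -9.99999544e-01]]), 'ft_force': array([0.53936801, 0.39729773, 0.12839106]), 'ft_torque': array([-0.0001424 , -0.02217191, -0.02404676]), 'grip_force': 0.0, 'opening': 0.08555707332242263}
```

View pics/scene_0.png

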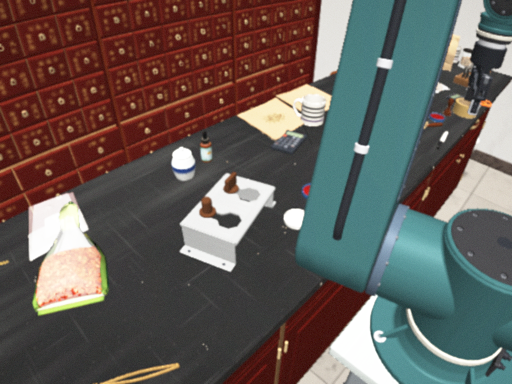

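View pics/top_0.png

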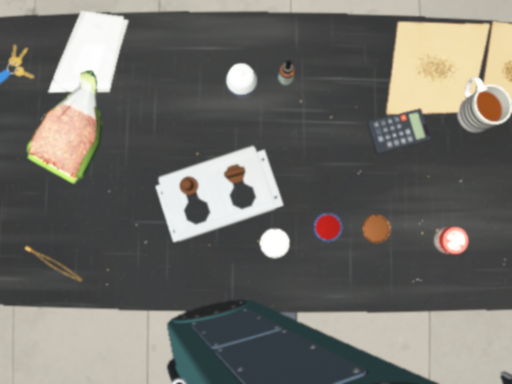

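Round-handled stamp appears to be at top-view (189,186), bar one at (235,174). Pad candidates are red in blue tin (328,227), white (274,243), brown (376,229) and a tall red/white can (452,240). The blue-tinned one fits. I'll confirm this in an enlarged crop.

```bash
python3 - <<'E'
from h import *
c=load('pics/top_0.npz');im=c['color'][:,:,::-1]
cv2.imwrite('pics/crop1.png',cv2.resize(im[135:265,145:345],None,fx=4,fy=4,interpolation=cv2.INTER_CUBIC))
hsv=cv2.cvtColor(c['color'],cv2.COLOR_RGB2HSV)
# tin: red or blue saturated in region
m=((hsv[...,1]>110)&(hsv[...,2]>60)).astype(np.uint8); m[:, :300]=0;m[:,350:]=0;m[:205]=0;m[250:]=0
ys,xs=np.nonzero(m);print('pad px',xs.min(),xs.max(),ys.min(),ys.max())
(x,y),r=cv2.minEnclosingCircle(np.c_[xs,ys].astype(np.float32));print(x,y,r,p2w(c,(x,y),.013), p2w(c,(x+r,y),.013)-p2w(c,(x-r,y),.013))
# rack top
m=((hsv[...,1]<40)&(c['color'].min(2)>140)).astype(np.uint8);n,l,s,ce=cv2.connectedComponentsWithStats(m)
i=l[225,225] or l[220,185];print(s[i]);
k=(l==i).astype(np.uint8);cn=max(cv2.findContours(k,0,1)[0],key=cv2.contourArea)
b=cv2.boxPoints(cv2.minAreaRect(cn));print(b);print([p2w(c,q,.07).round(3) for q in b])
E
```

```text
pad px 315 340 214 239
327.48486328125 226.6212158203125 12.631814956665039 [ 0.44080512 -0.17455127  0.013     ] [ 0.00034858 -0.05618122  0.        ]
[ 156  146  127   96 6205]
[[151.50003 178.5    ]
 [262.19998 141.6    ]
 [283.6     205.79999]
 [172.90005 242.69998]]
[array([0.537, 0.204, 0.07 ]), array([ 0.618, -0.028,  0.07 ]), array([ 0.483, -0.074,  0.07 ]), array([0.404, 0.155, 0.07 ])]
```

View pics/crop1.png

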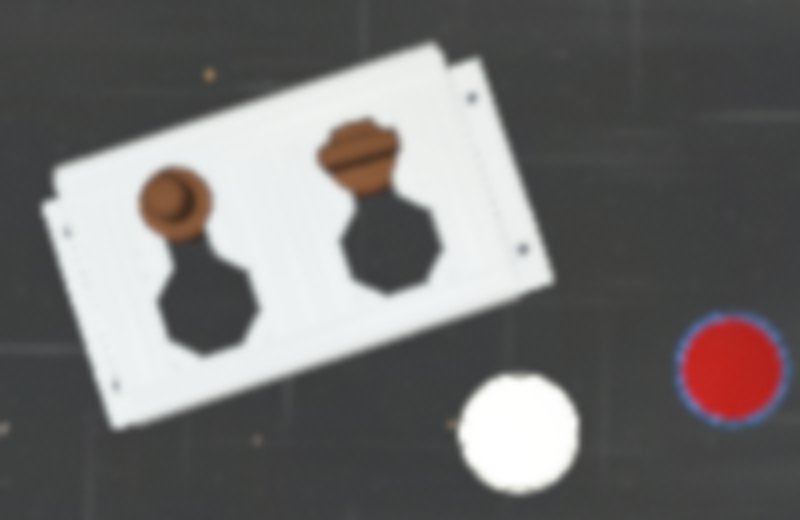

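The crop shows the round handle at crop (168,198), the bar handle at (358,155), the wide ends at (209,304) and (391,243), and the red pad in its blue tin at (733,369). The white lid at (518,433) is a look-alike.

```bash
python3 - <<'E'
from h import *
c=load('pics/top_0.npz'); f=lambda u,v:((u+.5)/4-.5+145,(v+.5)/4-.5+135)
h1=p2w(c,f(209,304),.07);h2=p2w(c,f(391,243),.07)
col=p2w(c,f(175,203),.076);top=p2w(c,f(168,198),.110)
pad=p2w(c,f(733,369),.013)
y=(h1-h2)/np.linalg.norm(h1-h2);x=np.array([y[1],-y[0],0])
print('dist',np.linalg.norm(h1-h2),'x axis',x,'yaw',np.degrees(np.arctan2(x[1],x[0])))
print(h1,h2,col,top,pad)
for p in(col,top): print('in slot frame',(p-h1)@x,(p-h1)@y)
s=get_state();R=s['tool_rot'];print('tool x yaw',np.degrees(np.arctan2(R[1,0],R[0,0])))
E
```

```text
dist 0.09974978810584266 x axis [0.9446703  0.32802138 0.        ] yaw 19.148725399481716
[0.4707659 0.1064818 0.07     ] [0.50348596 0.01225114 0.07      ] [0.52273679 0.12451144 0.076     ] [0.52158539 0.12270216 0.11      ] [ 0.44025073 -0.1754172   0.013     ]
in slot frame 0.05500946406322869 -1.5500035513795335e-05
in slot frame 0.05332829249421499 -0.001346989991784885
tool x yaw 21.928710581206822
```

```bash
python3 -m crank '[[1,0.98,-0.82,0,0,0,0],[1,0.98,-0.82,0,0,0,0],[1,0.98,-0.82,0,0,0,0],[1,0.98,-0.82,0,0,0,0],[1,0.98,-0.82,0,0,0,0],[1,0.98,-0.82,0,0,0,0],[1,0.98,-0.82,0,0,0,0],[1,0.98,-0.82,0,0,0,0],[1,0.98,-0.82,0,0,0,0],[1,0.98,-0.82,0,0,0,0],[1,0.98,-0.82,0,0,0,0],[1,0.98,-0.82,0,0,0,0],[1,0.98,-0.82,0,0,0,0],[1,0.98,-0.82,0,0,0,0],[1,0.98,-0.82,0,0,0,0],[1,0.98,-0.82,0,0,0,0],[1,0.98,-0.82,0,0,0,0],[1,0.98,-0.82,0,0,0,0],[1,0.98,-0.82,0,0,0,0],[1,0.98,-0.82,0,0,0,0]]'
python3 -m crank '[[1,0.98,-0.82,0,0,0,0],[1,0.98,-0.82,0,0,0,0],[1,0.98,-0.82,0,0,0,0],[1,0.98,-0.82,0,0,0,0],[1,0.98,-0.82,0,0,0,0],[1,0.98,-0.82,0,0,0,0],[1,0.98,-0.82,0,0,0,0],[1,0,0,0,0,0,0],[1,0,0,0,0,0,0],[1,0,0,0,0,0,0]]'
cat >> h.py <<'E'
def to(p,show=True):
    s=get_state();R=s['tool_rot'];d=(np.array(p)-s['eef_pos'])@R/.02
    print('t',s['t'],'eef',s['eef_pos'].round(4),'units',d.round(2),'yaw',np.degrees(np.arctan2(R[1,0],R[0,0])).round(2),'j',s['joint_pos'].round(2),'zax',R[:,2].round(4),'F',s['ft_force'].round(1),'open',round(s['opening'],4),'grip',s['grip_force'])
E
python3 -c "
from h import *
to([.522,.124,.079])"
```

```text
t: 2.1
eef_pos: [0.4374, -0.0352, 0.2311]
tool_rot: [[0.928, 0.374, -0.0], [0.374, -0.928, 0.0], [-0.0, -0.0, -1.0]]
ft_force: [-0.1, -0.2, -0.1]
opening: 0.0855
grip_force: 0.0
t: 3.1
eef_pos: [0.5212, 0.1209, 0.2312]
tool_rot: [[0.928, 0.373, -0.0], [0.373, -0.928, -0.0], [-0.0, 0.0, -1.0]]
ft_force: [-0.3, -0.4, -0.3]
opening: 0.0849
grip_force: 0.0
t 3.1 eef [0.5212 0.1209 0.2312] units [ 0.1  -0.13  7.61] yaw 21.91 j [ 0.08  0.28 -0.02  1.27 -0.    2.83] zax [-4.e-04 -2.e-04 -1.e+00] F [-0.3 -0.4 -0.3] open 0.0849 grip 0.0
```

```bash
python3 -m crank '[[1,0.1,-0.13,0.8,0,0,0],[1,0,0,1,0,0,0],[1,0,0,1,0,0,0],[1,0,0,1,0,0,0],[1,0,0,1,0,0,0],[1,0,0,1,0,0,0],[1,0,0,0.8,0,0,0],[1,0,0,0.5,0,0,0],[1,0,0,0.3,0,0,0],[1,0,0,0,0,0,0],[1,0,0,0,0,0,0]]'
python3 - <<'E'
from h import *
to([.522,.124,.079])
c=snap('scene','1');cv2.imwrite('pics/c2.png',cv2.resize(c['color'][130:280,150:300,::-1],None,fx=4,fy=4,interpolation=cv2.INTER_CUBIC))
E
```

```text
t: 4.2
eef_pos: [0.5228, 0.1244, 0.0839]
tool_rot: [[0.928, 0.373, 0.001], [0.373, -0.928, 0.0], [0.001, 0.0, -1.0]]
ft_force: [-0.2, 0.3, 0.3]
opening: 0.0851
grip_force: 0.0
t 4.2 eef [0.5228 0.1244 0.0839] units [-0.04  0.01  0.24] yaw 21.92 j [ 0.08  0.37 -0.31  0.89 -0.    2.84] zax [ 7.e-04  0.e+00 -1.e+00] F [-0.2  0.3  0.3] open 0.0851 grip 0.0
```

View pics/c2.png

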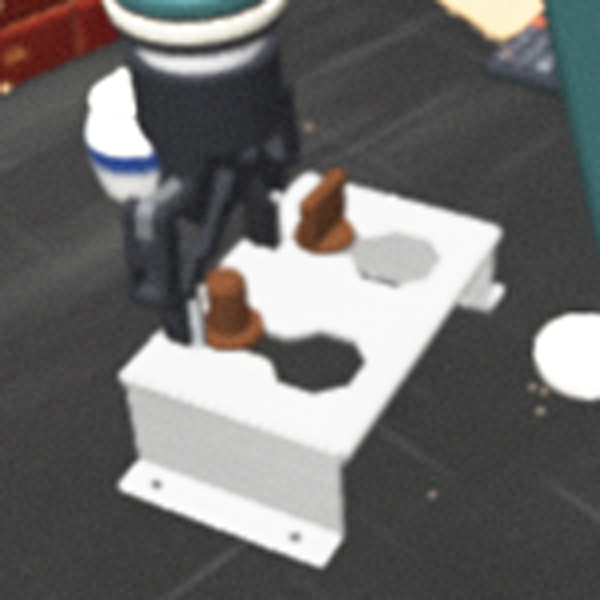

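The crop shows the stamp's handle at crop (230,300), between the near finger at (185,310) and the far one at (262,220), but it looks off centre. I'll check that by projection.

```bash
python3 - <<'E'
from h import *
c=load('pics/scene_1.npz')
g=lambda P:((w2p(c,P)-[150,130]+.5)*4-.5).round(0).tolist()
print('axis base/mid/top',g([[.522,.124,.076],[.522,.124,.091],[.522,.124,.112]]))
print('collar edge pts',g([[.522+.02*np.cos(a),.124+.02*np.sin(a),.076] for a in np.arange(0,6.2,1.57)]))
f=lambda u,v:((u+.5)/4-.5+150,(v+.5)/4-.5+130)
print('wide end',p2w(c,f(318,362),.07),'collar',p2w(c,f(232,329),.076),'top',p2w(c,f(228,283),.106))
E
```

```text
axis base/mid/top [[233.0, 323.0], [231.0, 303.0], [228.0, 274.0]]
collar edge pts [[210.0, 307.0], [205.0, 340.0], [256.0, 340.0], [260.0, 307.0]]
wide end [0.46869627 0.10804196 0.07      ] collar [0.51844797 0.12763845 0.076     ] top [0.5216973  0.12463517 0.106     ]
```

Projection agrees with the measured axis to within about 2 mm, so I go down 4 mm and close.

```bash
python3 -m crank '[[1,-0.03,0,0.2,0,0,0],[1,0,0,0,0,0,0],[0,0,0,0,0,0,0],[0,0,0,0,0,0,0],[0,0,0,0,0,0,0],[0,0,0,0,0,0,0],[0,0,0,0,0,0,0],[0,0,0,0,0,0,0],[0,0,0,0,0,0,0],[0,0,0,0,0,0,0]]'
python3 - <<'E'
from h import *
to([.4708,.1065,.08])
c=snap('scene','2');cv2.imwrite('pics/c3.png',cv2.resize(c['color'][130:280,150:300,::-1],None,fx=4,fy=4,interpolation=cv2.INTER_CUBIC))
E
```

```text
t: 5.25
eef_pos: [0.522, 0.1244, 0.0796]
tool_rot: [[0.928, 0.374, 0.0], [0.374, -0.928, 0.0], [0.0, 0.0, -1.0]]
ft_force: [-1.2, 0.1, 6.2]
opening: 0.0217
grip_force: 59.1
t 5.25 eef [0.522  0.1244 0.0796] units [-2.71 -0.13 -0.02] yaw 21.94 j [ 0.08  0.37 -0.32  0.88 -0.    2.84] zax [ 4.e-04  0.e+00 -1.e+00] F [-1.2  0.1  6.2] open 0.0217 grip 59.094772066455334
```

View pics/c3.png

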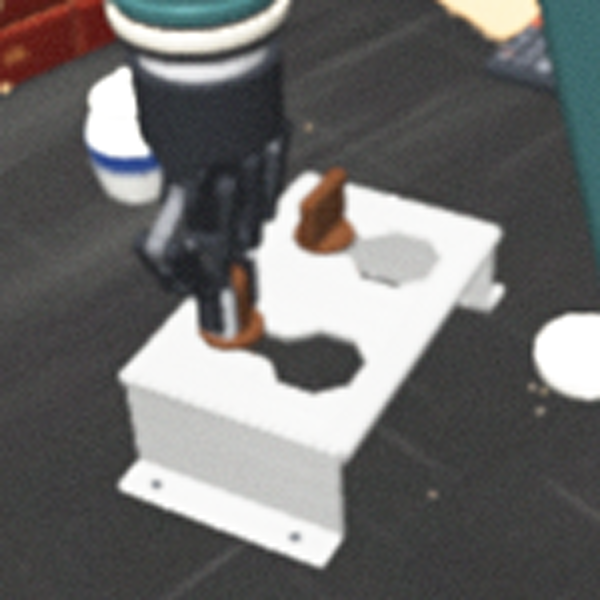

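```bash
python3 -m crank '[[0,0,0,-0.05,0,0,0],[0,-0.2,-0.01,0,0,0,0],[0,-0.35,-0.02,0,0,0,0],[0,-0.35,-0.02,0,0,0,0],[0,-0.35,-0.02,0,0,0,0],[0,-0.35,-0.02,0,0,0,0],[0,-0.35,-0.02,0,0,0,0],[0,-0.35,-0.01,0,0,0,0],[0,-0.25,-0.01,0,0,0,0],[0,-0.15,-0.01,0,0,0,0],[0,0,0,0,0,0,0],[0,0,0,0,0,0,0],[0,0,0,0,0,0,0]]'
python3 - <<'E'
from h import *
to([.4708,.1065,.08])
c=snap('scene','3');cv2.imwrite('pics/c4.png',cv2.resize(c['color'][130:280,150:300,::-1],None,fx=4,fy=4,interpolation=cv2.INTER_CUBIC))
E
```

```text
t: 6.6
eef_pos: [0.4711, 0.1068, 0.0803]
tool_rot: [[0.928, 0.374, 0.0], [0.374, -0.928, 0.0], [0.0, 0.0, -1.0]]
ft_force: [-0.4, -0.3, -1.1]
opening: 0.0217
grip_force: 58.8
t 6.6 eef [0.4711 0.1068 0.0803] units [-0.02  0.01  0.01] yaw 21.93 j [ 0.05  0.29 -0.44  0.83  0.    2.81] zax [ 2.e-04  0.e+00 -1.e+00] F [-0.4 -0.3 -1.1] open 0.0217 grip 58.75633193878457
```

View pics/c4.png

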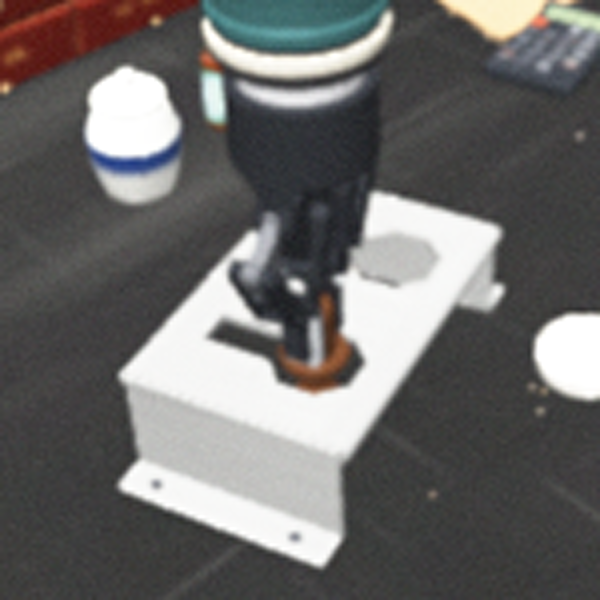

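The collar at crop (318,358) sits inside the wide end with a gap all round, so I lift.

```bash
python3 -m crank '[[0,0,0,-0.15,0,0,0],[0,0,0,-0.3,0,0,0],[0,0,0,-0.5,0,0,0],[0,0,0,-0.6,0,0,0],[0,0,0,-0.6,0,0,0],[0,0,0,-0.6,0,0,0],[0,0,0,-0.6,0,0,0],[0,0,0,-0.6,0,0,0],[0,0,0,-0.6,0,0,0],[0,0,0,-0.5,0,0,0],[0,0,0,-0.3,0,0,0],[0,0,0,-0.15,0,0,0],[0,0,0,0,0,0,0],[0,0,0,0,0,0,0]]'
python3 -m crank '[[0,-0.2,0.38,0,0,0,0],[0,-0.42,0.78,0,0,0,0],[0,-0.42,0.78,0,0,0,0],[0,-0.42,0.78,0,0,0,0],[0,-0.42,0.78,0,0,0,0],[0,-0.42,0.78,0,0,0,0],[0,-0.42,0.78,0,0,0,0],[0,-0.42,0.78,0,0,0,0],[0,-0.42,0.78,0,0,0,0],[0,-0.42,0.78,0,0,0,0],[0,-0.42,0.78,0,0,0,0],[0,-0.42,0.78,0,0,0,0],[0,-0.42,0.78,0,0,0,0],[0,-0.42,0.78,0,0,0,0],[0,-0.42,0.78,0,0,0,0],[0,-0.42,0.78,0,0,0,0],[0,-0.2,0.38,0,0,0,0],[0,0,0,0,0,0,0],[0,0,0,0,0,0,0],[0,0,0,0,0,0,0]]'
python3 - <<'E'
from h import *
to([.4403,-.1752,.08])
c=snap('scene','4');d=snap('top','4')
u,v=w2p(c,[[.44,-.175,.05]])[0].round().astype(int);print(u,v)
a=cv2.resize(c['color'][110:260,230:380,::-1],(400,400),interpolation=2)
u2,v2=w2p(d,[[.44,-.175,.05]])[0].round().astype(int);print(u2,v2)
b=cv2.resize(d['color'][v2-60:v2+60,u2-60:u2+60,::-1],(400,400),interpolation=2)
cv2.imwrite('pics/c5.png',np.hstack([a,b]))
E
```

```text
t: 8.05
eef_pos: [0.4706, 0.1068, 0.1899]
tool_rot: [[0.928, 0.373, -0.001], [0.373, -0.928, -0.0], [-0.001, -0.0, -1.0]]
ft_force: [-0.2, -0.1, -1.1]
opening: 0.0221
grip_force: 58.8
t: 10.05
eef_pos: [0.4395, -0.1738, 0.1902]
tool_rot: [[0.927, 0.374, -0.0], [0.374, -0.927, 0.0], [-0.0, -0.0, -1.0]]
ft_force: [-0.1, 0.6, -1.2]
opening: 0.0218
grip_force: 58.8
t 10.05 eef [ 0.4395 -0.1738  0.1902] units [0.01 0.08 5.51] yaw 21.97 j [-0.55  0.19 -0.26  1.12  0.    2.21] zax [-1.e-04  2.e-04 -1.e+00] F [-0.1  0.6 -1.2] open 0.0218 grip 58.839294395875186
315 179
331 227
```

View pics/c5.png

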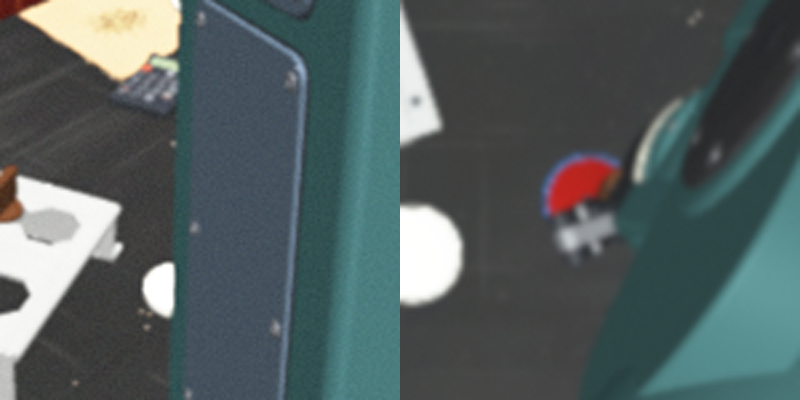

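The scene view is blocked by the arm. The top view shows the red pad in its blue tin still in place, with its rim at right-half crop (545..620,155..), next to the held stamp. I go down to just above it.

```bash
python3 -m crank '[[0,0.02,0.06,0.3,0,0,0],[0,0,0,0.6,0,0,0],[0,0,0,0.8,0,0,0],[0,0,0,0.8,0,0,0],[0,0,0,0.8,0,0,0],[0,0,0,0.8,0,0,0],[0,0,0,0.6,0,0,0],[0,0,0,0.4,0,0,0],[0,0,0,0.3,0,0,0],[0,0,0,0.15,0,0,0],[0,0,0,0.05,0,0,0],[0,0,0,0,0,0,0],[0,0,0,0,0,0,0],[0,0,0,0,0,0,0]]'
python3 -c "
from h import *
to([.4405,-.175,.0726])"
python3 -m crank '[[0,0,0,0.05,0,0,0],[0,0,0,0.05,0,0,0],[0,0,0,0.05,0,0,0],[0,0,0,0.04,0,0,0],[0,0,0,0,0,0,0],[0,0,0,0,0,0,0]]'
```

```text
t: 11.55
eef_pos: [0.4405, -0.1755, 0.0786]
tool_rot: [[0.928, 0.374, 0.0], [0.374, -0.928, -0.0], [0.0, 0.0, -1.0]]
ft_force: [-0.2, 0.3, -1.1]
opening: 0.0219
grip_force: 58.8
t 11.55 eef [ 0.4405 -0.1755  0.0786] units [ 0.01 -0.02  0.3 ] yaw 21.93 j [-0.55  0.28 -0.47  0.82 -0.    2.21] zax [ 4.e-04 -3.e-04 -1.e+00] F [-0.2  0.3 -1.1] open 0.0219 grip 58.846710082143545
t: 12.15
eef_pos: [0.4404, -0.1754, 0.0744]
tool_rot: [[0.928, 0.373, -0.0], [0.373, -0.928, 0.0], [-0.0, -0.0, -1.0]]
ft_force: [0.3, 0.3, -1.3]
opening: 0.0219
grip_force: 58.8
```

```bash
python3 -m crank '[[0,0,0,0.03,0,0,0],[0,0,0,0.02,0,0,0],[0,0,0,0,0,0,0],[0,0,0,0,0,0,0]]'; python3 -m crank '[[0,0,0,0.03,0,0,0],[0,0,0,0,0,0,0],[0,0,0,0,0,0,0]]'
```

```text
t: 12.55
eef_pos: [0.4404, -0.1754, 0.0735]
tool_rot: [[0.928, 0.374, -0.0], [0.374, -0.928, 0.0], [-0.0, -0.0, -1.0]]
ft_force: [0.1, 0.6, -1.0]
opening: 0.0221
grip_force: 58.8
t: 12.85
eef_pos: [0.4404, -0.1754, 0.0729]
tool_rot: [[0.928, 0.374, 0.0], [0.374, -0.928, -0.0], [0.0, 0.0, -1.0]]
ft_force: [0.2, 0.3, -0.4]
opening: 0.0217
grip_force: 58.8
```

```bash
python3 -m crank '[[0,0,0,0.02,0,0,0],[0,0,0,0,0,0,0],[0,0,0,0,0,0,0]]'; python3 -m crank '[[0,0,0,0.02,0,0,0],[0,0,0,0,0,0,0],[0,0,0,0,0,0,0]]'
```

```text
t: 13.15
eef_pos: [0.4405, -0.1754, 0.0726]
tool_rot: [[0.928, 0.374, 0.0], [0.374, -0.928, -0.0], [0.0, 0.0, -1.0]]
ft_force: [0.7, 0.9, 1.5]
opening: 0.022
grip_force: 59.1
t: 13.45
eef_pos: [0.4406, -0.1755, 0.0725]
tool_rot: [[0.928, 0.373, 0.001], [0.373, -0.928, -0.0], [0.0, 0.001, -1.0]]
ft_force: [-0.9, 1.5, 10.2]
opening: 0.0216
grip_force: 60.1
```

Contact is confirmed. I ease off slightly, open, and rise.

```bash
python3 -m crank '[[0,0,0,-0.02,0,0,0],[0.3,0,0,0,0,0,0],[0.4,0,0,0,0,0,0],[0.6,0,0,0,0,0,0],[0.8,0,0,0,0,0,0],[1,0,0,0,0,0,0],[1,0,0,0,0,0,0],[1,0,0,0,0,0,0],[1,0,0,0,0,0,0],[1,0,0,-0.2,0,0,0],[1,0,0,-0.5,0,0,0],[1,0,0,-0.8,0,0,0],[1,0,0,-1,0,0,0],[1,0,0,-1,0,0,0],[1,0,0,-1,0,0,0],[1,0,0,-1,0,0,0],[1,0,0,-0.8,0,0,0],[1,0,0,-0.4,0,0,0]]'
python3 -m crank '[[1,-0.4,0.9,-0.3,0,0,0],[1,-0.4,0.9,0,0,0,0],[1,-0.4,0.9,0,0,0,0],[1,-0.4,0.9,0,0,0,0],[1,-0.4,0.9,0,0,0,0],[1,-0.4,0.9,0,0,0,0],[1,-0.4,0.9,0,0,0,0],[1,-0.4,0.9,0,0,0,0],[1,-0.4,0.9,0,0,0,0],[1,-0.4,0.9,0,0,0,0],[1,0,0,0,0,0,0],[1,0,0,0,0,0,0]]'
python3 - <<'E'
from h import *
d=snap('top','5');c=snap('scene','5')
b=cv2.resize(d['color'][150:270,160:360,::-1],None,fx=4,fy=4,interpolation=2)
cv2.imwrite('pics/c6.png',b)
g=lambda P:((w2p(d,P)-[160,150]+.5)*4-.5).round(0).tolist()
print(g([[.4405,-.175,.013],[.4405,-.175,.069],[.4405,-.175,.105]]))
E
```

```text
t: 15.25
eef_pos: [0.4408, -0.1756, 0.2085]
tool_rot: [[0.928, 0.374, 0.002], [0.374, -0.928, -0.001], [0.001, 0.002, -1.0]]
ft_force: [-0.3, -0.2, -0.0]
opening: 0.0855
grip_force: 0.0
t: 16.45
eef_pos: [0.4333, -0.3728, 0.2122]
tool_rot: [[0.928, 0.373, -0.0], [0.373, -0.928, 0.0], [-0.0, -0.001, -1.0]]
ft_force: [-0.1, -0.1, 0.1]
opening: 0.0854
grip_force: 0.0
[[672.0, 309.0], [690.0, 307.0], [702.0, 306.0]]
```

View pics/c6.png

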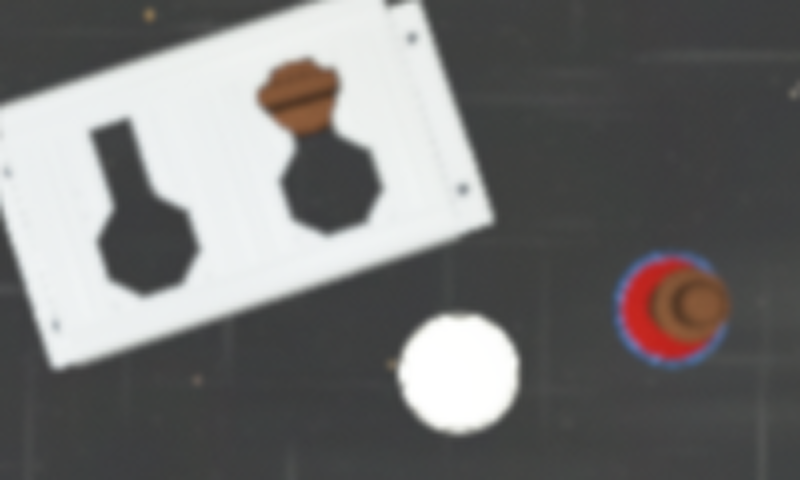

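The stamp stands upright on the pad: collar at (691,306) against (690,307) predicted, pad centre at (673,310). The bar stamp hangs untouched at (300,95). I hand in.

```bash
python3 -c "
from rig import job_done
print(job_done())"
```

```text
the job is handed in; nothing more can be done
None
```

I set the round-handled stamp down upright, face down, within about 2 mm of the middle of the ink pad and let go; the bar-handled stamp still hangs where it was, and the job is handed in at about 17 s (no verdict returned).

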